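Lock up the key safe on the packing bench

TASK

Lock up the steel key safe, pushing with the fingertips only: first push the key tray straight in until its front is flush with the safe's mouth, then push the door fully shut, then slide the bolt on the roof all the way across through the staple on the door. Do not lift the tray, do not swing the door against a tray that still sticks out or throw the bolt before the door is shut, and leave the other things on the bench where they are.

Things in the scene. Friction and masses are not known exactly. Their poses are not given: they have to be found in the camera images.
- safe: dark steel key safe fixed to the bench: box 180 deep (x) x 180 wide (y) x 115 high, walls 6, open at its own -x side (towards the robot). Origin: centre of its underside, on the bench; mouth plane at its x = -90. On the roof (z = 115), on the bolt line x = -55: a 4 high rail and an 18 high guide block (8 wide, at y = -38)
- mouth (a point): centre of the safe's open mouth, in the mouth plane 60 above the bench; same axes as the safe (-x points out of the mouth). The roof's front edge lies in this plane, so a vertical finger can go no further in than the mouth plane
- tray: loose aluminium key tray (about 300 g, 1 to 3 N slides it), 166 long (x) x 162 wide (y), on the safe's 6 mm floor, 3 play each side; side walls 35 high, flat upright front plate 96 high, 6 thick at its -x end. Origin: centre of its underside, axes as the safe's. Starts 40 to 65 out of the mouth; home when its front is flush with the mouth plane; up to 8 further in is harmless
- tray_front (a point): middle of the front (outer, -x) face of the tray's front plate, 80 above the tray's underside
- door (a joint): angle of the white steel door in rad: 0 shut, 1.9 wide open; starts at 1.2 to 1.6. Vertical hinge on the mouth's left (+y) edge; it opens outwards (free edge swings to the safe's -x, then on to +y) and stays where it is left (under 1 N at the free edge moves it)
- door_hinge (a point): point on the hinge line, 75 above the bench (safe x = -90, y = +90). Its axes turn with the door: -y runs along the door to its free edge, -x is the outward normal. Door panel 180 wide, 8 thick, 3 to 114 above the bench; outer face 18 and inner face 10 outwards (-x) of this point
- door_edge (a point): free edge of the door's outer face, 75 above the bench, same axes as door_hinge. Near this end a steel staple (portal) stands on the door's top edge, up to 139 above the bench, reaching back over the roof when the door is shut
- bolt (a joint): travel of the sliding bolt on the roof in m: 0 drawn back, 0.040 fully home against its stop; grows as the bolt moves to the safe's -y (away from the hinge side). Starts at 0 to 0.005. About 1.5 N moves it; it stays where it is left
- bolt_tab (a point): centre of the top of the bolt's upright finger tab, 143 above the bench; the tab is 22 (safe x) x 12 (safe y) x 24 high, standing on the rail, with clear roof on its +y side. A rod 8 thick runs from it to -y, through the guide block and, when home, through the door's staple
- padlock: brass padlock lying flat, body 40 x 50 x 22, steel shackle to +x; origin centre of the body's underside; bystander
- tape: roll of packing tape lying flat, 100 diameter, 48 high; origin centre of its underside; bystander
- cleaner: closed pale plastic bottle, 70 diameter, 150 high; origin centre of its underside; bystander
- carton: small closed cardboard carton 130 (x) x 100 (y) x 80 high; origin centre of its underside; bystander
Things that resemble listed ones, but are neither listed nor needed, are in the scene too. What is shaped like the tray but blue is not meant.

How it is judged:
By the outcome, as a careful person would: the job done as asked, in the order asked, and still so for the second after the job is handed in, with the robot touching nothing.
It also fails if it takes over 64 s, if anything falls off the work surface, if the arm or the gripper's body presses on something with over 40 N, if the wrist force passes 120 N, or if a joint passes its speed limit or range.

ROBOT

A 6-joint arm with a two-finger parallel gripper is mounted at the origin on the work surface. World frame = base frame: x ahead of the robot, y to its left, z up, the work surface at z = 0. Lengths are in m, angles in rad, forces in N, time in s.
With the tool pointing down it reaches from about 0.25 to 0.85 m from the base axis. Payload 12.5 kg.
Tool frame: the origin (TCP) lies midway between the tips of the shut fingers; the grasp point (between the pads) lies 19 mm behind it; z points along the fingers, y is the direction in which the jaws open and shut (so a half turn about z gives the same grasp; the last joint's range is limited). The gripper opens to 93 mm and grips with 3 to 60 N. Pads are 15 mm wide; open, the fingers measure 128 mm over their backs; the gripper's body (75 mm by 188 mm) begins 65 mm behind the grasp point.
Start: joints at [1.02, 0.351, 1.652, -0, 1.139, -0.085], TCP at [0.247, 0.491, 0.219] pointing down, gripper open.
Joint ranges: [-2.75, 2.75], [-0.79, 2.1], [0.01, 2.65], [-1.57, 4.71], [0.07, 3.14], [-2.87, 2.87]. Speed limits (rad/s): [2.22, 2.22, 2.79, 3.14, 3.14, 3.14].

INTERFACE

Orientations are given as a unit quaternion [w, x, y, z].
In Python, from cell import readout, viewer, arm gives the robot as it stands.
- The arm moves only by the tool drive_tool, never from a script. Its argument "series" is one flat list of numbers, 5 for each row, row after row: the finger opening in mm, from 0 to 93, then the shift along the tool's x, y, z in mm, then the turn about the tool's z in degrees. In form: [hand, tx, ty, tz, yaw, hand, tx, ty, tz, yaw, ...]. A call has exactly 5 rows; each row shifts and turns the pose as measured when the row begins, along the tool's axes as they then stand; what a row does not reach is not made up. A row lasts 1/10 s, in which the tool goes at most 50 mm and 8.59 degrees, less where a joint would pass 70% of its speed; a pose out of reach is approached as far as the arm can. A call is refused whole if a number of a shift passes 50 or a number of a turn 8.59, either way. A call with a gripper value outside its range is refused whole. The fingers move at their own pace and stop on an object; the grip force is fixed at half the most. Time passes only in rows, so rows that do not move let the fingers close, or fill a call up. It gives the time, the measured TCP pose, the force and the opening at its end, in the units of the state.
- readout.state(): the state, without advancing time (a new reading comes with each control period).
- viewer.get_image(name): name is "side" or "top"; returns the picture (420x560x3 uint8, red, green, blue); there is no depth.
- viewer.camera_info(name): a dict with "fx", "fy", "cx", "cy" (pixels), "extrinsics" (4x4, takes a point from camera to world coordinates). Camera axes: x right, y up, looking along -z (the intrinsics and any distortion apply to the point x, -y, -z); pixel columns grow to the right and rows downward; lengths in m; the calibration is good to about 2 mm. A picture is of the moment at which its call begins. camera_info takes no time and is no camera call.
- arm.job_done(): hands the job in, once; it reports no verdict.
The state is a dict: "time_s": time; "joint_positions": joint angles; "qvel": joint speeds; "joint_torque": joint torques, N m; "eef_pos": TCP position; "tool_rot": TCP orientation; "contact_force": force on the tool from outside, world axes, zero at the start; "moment": the same for the moment, N m; "opening": opening from 0.0 (shut) to 1.0 (fully open).
Only numpy, scipy, OpenCV 4.12 (cv2) and the standard library are available. Lean on these libraries where they do the work, as an engineer would, in place of code of your own. Each camera call takes 0.05 s, during which the arm holds its last target.

## Working session

There is one attempt and no reset: what is moved stays moved. The work goes in short steps, Python scripts to look and compute and a tool call to move; the robot and the scene stay as the last step left them, time stands still between calls to the robot, and variables do not carry over. Pictures are saved under pics/ and viewed, and the job is handed in when it is done.

Besides the shell and the picture viewer there is one more tool, called as name(argument=value, ...) on one line, values as JSON. drive_tool: Moves the arm, as the interface text tells. Its arguments: {"type":"object","properties":{"series":{"type":"array","items":{"type":"number"}}},"required":["series"]}

```bash
mkdir -p pics; ls; python3 - <<'E'
from cell import readout, viewer, arm
import cv2
print(readout.state())
for n in("side","top"):
    i=viewer.camera_info(n); print(n,i)
    cv2.imwrite(f"pics/{n}0.png",viewer.get_image(n)[:,:,::-1])
E
```

```text
pics
{'time_s': 0.0, 'joint_positions': array([ 1.02041097e+00,  3.51253862e-01,  1.65241140e+00,  4.11512890e-05,
        1.13909781e+00, -8.46064335e-02]), 'qvel': array([ 0.00167564,  0.00149001, -0.00080036, -0.0007234 , -0.0012644 ,
       -0.00037347]), 'joint_torque': array([ 7.43498931e-04, -4.97327471e+01, -2.85258061e+01,  6.99254614e-02,
        2.56819383e-02, -8.54896416e-05]), 'eef_pos': array([0.24680879, 0.49113475, 0.2180966 ]), 'tool_rot': array([-2.00444993e-04,  2.30798286e-01,  9.73001443e-01, -5.50128571e-04]), 'contact_force': array([ 0.3034173 , -0.11595555,  0.65936571]), 'moment': array([-0.02842978, -0.01160331,  0.04958521]), 'opening': 0.9997001919300976}
side {'fx': 437.7466337598404, 'fy': 437.7466337598404, 'cx': 277.91206036728863, 'cy': 204.92148323850876, 'extrinsics': array([[ 0.99761972,  0.05902166, -0.0356558 ,  0.54987203],
       [-0.06674691,  0.69671938, -0.71423172, -0.87736189],
       [-0.01731305,  0.71491156,  0.69900051,  0.98331731],
       [ 0.        ,  0.        ,  0.        ,  1.        ]])}
top {'fx': 515.2426308375079, 'fy': 515.2426308375079, 'cx': 285.98310087711945, 'cy': 209.77772871825667, 'extrinsics': array([[ 0.026721  ,  0.99452986, -0.100977  ,  0.45790575],
       [-0.99957076,  0.02536864, -0.01465346, -0.00839834],
       [-0.01201165,  0.10132521,  0.99478084,  1.75372291],
       [ 0.        ,  0.        ,  0.        ,  1.        ]])}
```

View pics/side0.png

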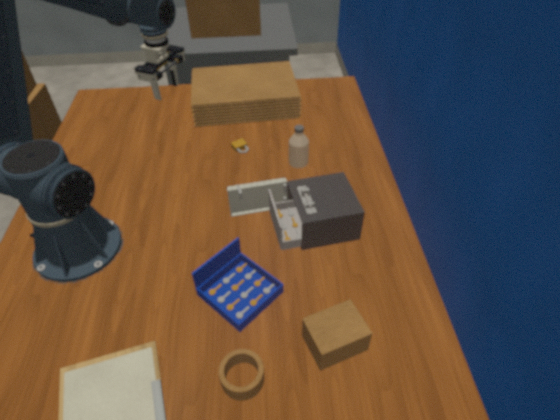

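View pics/top0.png

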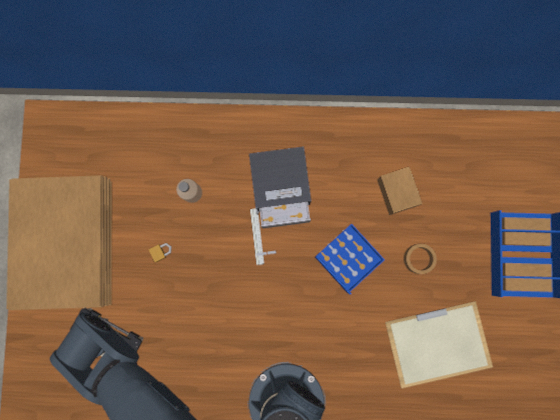

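The safe sits at about (280,185) in the top view with the tray out and the door open. The blue lookalike is at (350,258), the padlock at (160,252) and the tape at (421,259). I'll enlarge the crops.

```bash
cat > h.py <<'E'
import numpy as np, cv2
from cell import readout, viewer, arm
def px2w(n,u,v,z):
    i=viewer.camera_info(n);E=i["extrinsics"]
    d=E[:3,:3]@np.array([(u-i["cx"])/i["fx"],-(v-i["cy"])/i["fy"],-1]);o=E[:3,3]
    return o+d*(z-o[2])/d[2]
def w2px(n,p):
    i=viewer.camera_info(n);E=i["extrinsics"]
    q=E[:3,:3].T@(np.asarray(p,float)-E[:3,3]);
    return np.array([i["cx"]+i["fx"]*q[0]/-q[2], i["cy"]+i["fy"]*q[1]/q[2]])
def crop(img,x0,y0,x1,y1,s,name,pts=None):
    c=cv2.resize(img[y0:y1,x0:x1],None,fx=s,fy=s,interpolation=cv2.INTER_CUBIC)
    for x in range((x0+9)//10*10,x1,10):
        cv2.line(c,(int((x-x0+.5)*s),0),(int((x-x0+.5)*s),5),(0,0,255),1)
        if x%20==0: cv2.putText(c,str(x),(int((x-x0+.5)*s)-10,18),0,.4,(0,0,255),1)
    for y in range((y0+9)//10*10,y1,10):
        cv2.line(c,(0,int((y-y0+.5)*s)),(5,int((y-y0+.5)*s)),(0,0,255),1)
        if y%20==0: cv2.putText(c,str(y),(7,int((y-y0+.5)*s)+4),0,.4,(0,0,255),1)
    for p in pts or []:
        cv2.circle(c,(int((p[0]-x0+.5)*s),int((p[1]-y0+.5)*s)),2,(0,255,0),-1)
    cv2.imwrite(f"pics/{name}.png",c)
E
python3 - <<'E'
from h import *
crop(cv2.imread("pics/top0.png"),235,140,325,275,4.4*1,"topc")
crop(cv2.imread("pics/side0.png"),215,165,370,255,5,"sidec")
E
```

```text
(no output)
```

View pics/topc.png

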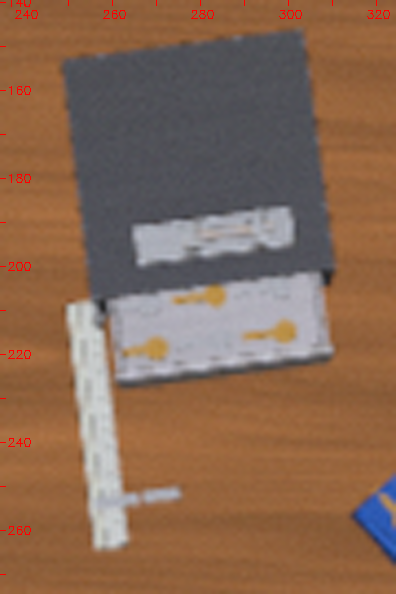

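View pics/sidec.png

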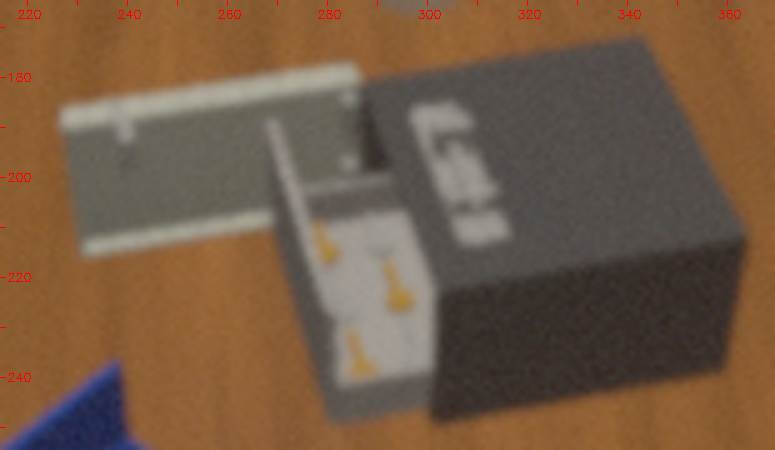

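```bash
cat > fit.py <<'E'
from h import *
from scipy.optimize import least_squares
W,D=.09,.09
obs=[("top",(D,W,.115),(249,153.5)),("top",(D,-W,.115),(302.5,146.5)),("top",(-D,-W,.115),(309.5,202.5)),("top",(-D,W,.115),(255,209)),
("side",(D,W,.115),(343,172)),("side",(D,-W,.115),(363.3,211.5)),("side",(-D,-W,.115),(301.5,222)),("side",(-D,-W,0),(301,249)),("side",(D,-W,0),(359,239))]
def T(p,q):
    c,s=np.cos(p[2]),np.sin(p[2]);return np.array([p[0]+c*q[0]-s*q[1],p[1]+s*q[0]+c*q[1],q[2]])
f=lambda p:np.concatenate([w2px(n,T(p,q))-np.array(o) for n,q,o in obs])
r=least_squares(f,[.7,0,0],loss='soft_l1');p=r.x;print(p,np.round(f(p).reshape(-1,2),1))
c,s=np.cos(p[2]),np.sin(p[2])
def inv(w): d=w[:2]-p[:2];return np.round(1000*np.array([c*d[0]+s*d[1],-s*d[0]+c*d[1]]),1)
print("tray front top", inv(px2w("top",262,227,.102)),inv(px2w("top",309.7,220,.102)),inv(px2w("side",268,188.5,.102)))
print("door free corners z.114", inv(px2w("top",256.5,264,.114)),inv(px2w("top",263.5,263,.114)),inv(px2w("side",227,186,.114)),inv(px2w("side",229,190.5,.114)))
print("door hinge end", inv(px2w("top",250,209,.114)),inv(px2w("top",257.5,208,.114)))
print("tab", inv(px2w("top",268.5,195,.140)),inv(px2w("side",303,187,.143)))
for n,u,v,z in(("padlock",160,252,.02),("bottle",188,190,.15),("tape",421,259,.048)):print(n,px2w("top",u,v,z))
np.save("safe.npy",p)
E
python3 fit.py
python3 - <<'E'
from h import *
crop(cv2.imread("pics/top0.png"),250,175,320,220,11,"topb")
crop(cv2.imread("pics/side0.png"),285,175,330,220,13,"sideb")
E
```

```text
[0.72802568 0.04007479 0.14840298] [[-0.7  0.1]
 [ 1.1  0.3]
 [ 1.1 -0.8]
 [-0.3 -0.5]
 [ 0.1 -1.2]
 [ 0.4 -0.2]
 [-0.5  0.1]
 [-0.8  0.3]
 [ 0.  -0.4]]
tray front top [-150.7   74.5] [-147.   -80.4] [-148.1   78.6]
door free corners z.114 [-266.   104.9] [-265.6   82.5] [-267.2  104.8] [-264.    83.6]
door hinge end [-89.5 105.3] [-89.3  81.1]
tab [-55.5  40.4] [-56.9  16.9]
padlock [0.48034595 0.43707141 0.02      ]
bottle [0.67539598 0.32531256 0.15      ]
tape [ 0.47986102 -0.43110617  0.048     ]
```

View pics/topb.png

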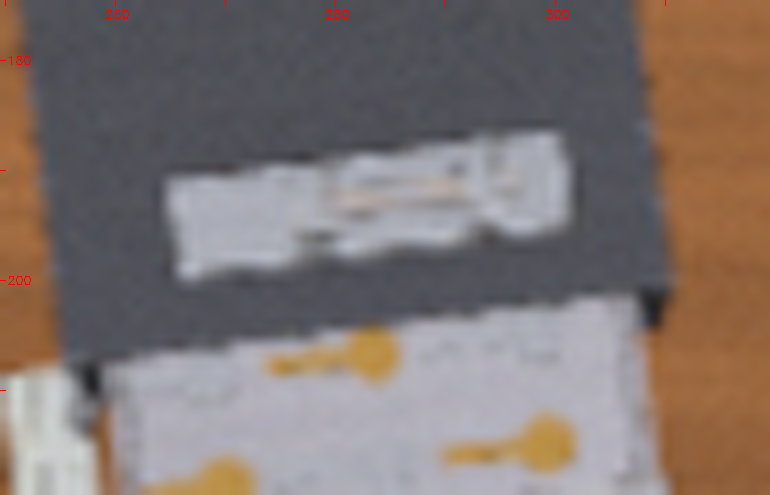

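View pics/sideb.png

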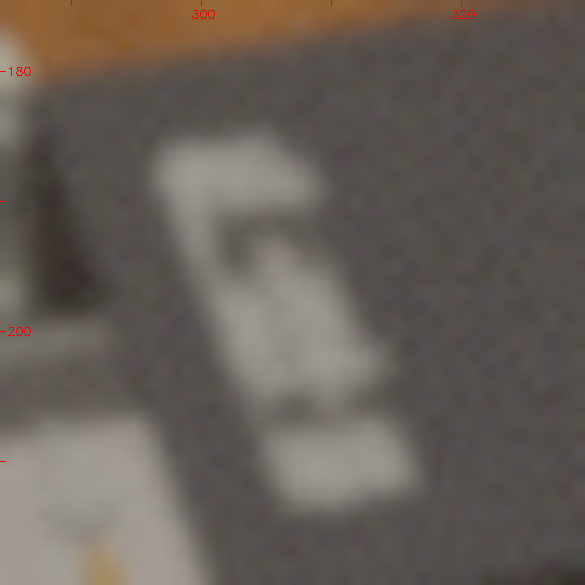

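The safe fit puts it at (0.728, 0.040) with yaw 0.148, residuals about 1 px. The tray front is at safe x of about -148, so 58 out. The door is at about 1.55 rad, and its staple reaches over the tray side. Next I'll overlay the model to place the tab and staple.

```bash
cat >> h.py <<'E'
def T(q):
    p=np.load("safe.npy");c,s=np.cos(p[2]),np.sin(p[2]);return np.array([p[0]+c*q[0]-s*q[1],p[1]+s*q[0]+c*q[1],q[2]])
def inv(w):
    p=np.load("safe.npy");c,s=np.cos(p[2]),np.sin(p[2]);d=w[:2]-p[:2];return np.round(1000*np.array([c*d[0]+s*d[1],-s*d[0]+c*d[1]]),1)
def stat():
    from scipy.spatial.transform import Rotation as R
    s=readout.state();q=s["tool_rot"];M=R.from_quat([q[1],q[2],q[3],q[0]]).as_matrix()
    yaw=np.degrees(np.arctan2(M[1,1],M[0,1])-np.load("safe.npy")[2])
    print("t",s["time_s"],"safe xy mm",inv(s["eef_pos"]),"z",round(1000*s["eef_pos"][2],1),"tool-y angle in safe",round(yaw,2),"tilt",np.round(M[:,2],3),"F",np.round(s["contact_force"],1),"open",round(s["opening"]*93,1),"q",np.round(s["joint_positions"],2))
    return s,M
def to(x,y,z):
    s,M=stat();d=T([x/1000,y/1000,z/1000])-s["eef_pos"];print("to",(x,y,z),"tool delta mm",np.round(1000*M.T@d,1))
E
python3 - <<'E'
from h import *
for u,v in((264.5,190.5),(265.5,200),(299,187),(301,195),(300.5,186.5)):print("top z143",u,v,inv(px2w("top",u,v,.143)),"z119",inv(px2w("top",u,v,.119)),"z133",inv(px2w("top",u,v,.133)))
for u,v in((297,187.5),(305,185),(309,190)):print("side z143",u,v,inv(px2w("side",u,v,.143)),"z119",inv(px2w("side",u,v,.119)))
for n,u,v in(("top",279,251),("top",264,254),("side",239,180),("side",239,192)):print("staple",inv(px2w(n,u,v,.139)))
# overlay tab at y centers
P=lambda n,q:w2px(n,T(np.array(q)/1000))
for n,c in(("top",(250,175,320,220,11)),("side",(285,175,330,220,13))):
  pts=[]
  yc=38
  for a in(-66,-44):
    for b in(yc-6,yc+6): pts+= [P(n,(a,b,143)),P(n,(a,b,119))]
    for b in(-42,-34): pts+=[P(n,(a,b,133))]
  crop(cv2.imread(f"pics/{n}0.png"),*c,"ov"+n,pts)
to(-180,-20,219)
E
```

```text
top z143 264.5 190.5 [-40.1  51.2] z119 [-36.6  52. ] z133 [-38.6  51.5]
top z143 265.5 200 [-70.5  51.6] z119 [-67.4  52.5] z133 [-69.2  51.9]
top z143 299 187 [-42.4 -58.3] z119 [-39. -59.] z133 [-41.  -58.6]
top z143 301 195 [-68.5 -61.3] z119 [-65.4 -62.1] z133 [-67.2 -61.7]
top z143 300.5 186.5 [-41.4 -63.1] z119 [-38. -64.] z133 [-40.  -63.5]
side z143 297 187.5 [-74.2  18.9] z119 [-67.4  44.6]
side z143 305 185 [-49.2  23.9] z119 [-41.7  49.8]
side z143 309 190 [-43.6   0.7] z119 [-35.9  25.9]
staple [-234.6   28.7]
staple [-238.1   76.3]
staple [-230.6   94.5]
staple [-238.4   43. ]
t 0.1 safe xy mm [-409.2  517.3] z 218.2 tool-y angle in safe 54.81 tilt [-0.001 -0.001 -1.   ] F [-0.6  0.1 -0.4] open 93.0 q [ 1.02  0.35  1.65  0.    1.14 -0.08]
to (-180, -20, 219) tool delta mm [-497.  -307.    -0.6]
```

View pics/ovtop.png

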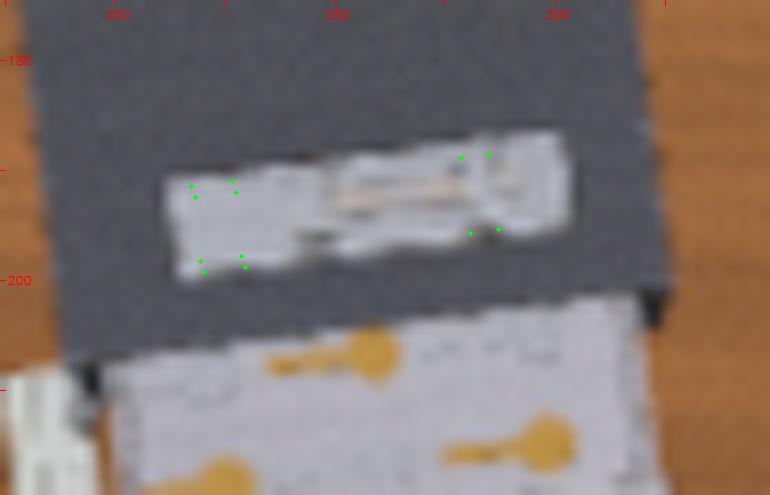

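View pics/ovside.png

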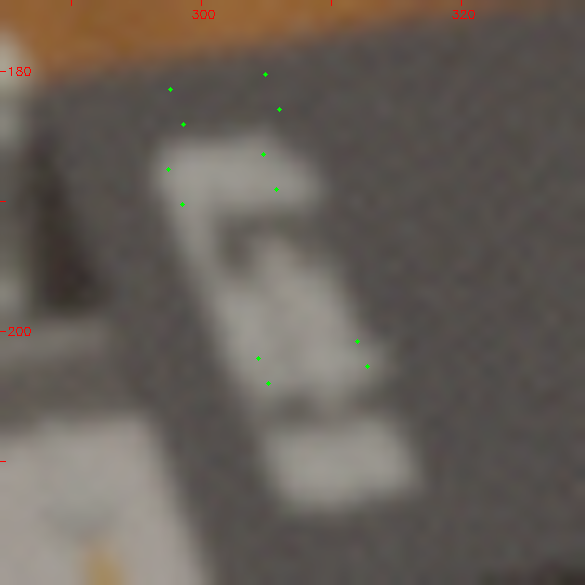

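drive_tool(series=[50,-34,-21,0,-7,50,-31,-25,0,-7,50,-28,-29,0,-7,50,-24,-32,0,-7,50,-20,-35,0,-7])

```text
time_s: 0.6
eef_pos: [0.3525, 0.3175, 0.2166]
tool_rot: [-0.001, -0.086, 0.996, -0.001]
contact_force: [1.1, -0.5, -0.4]
opening: 0.623
```

```bash
python3 - <<'E'
from h import *
to(-180,-20,219)
for yc in (16,):
  P=lambda n,q:w2px(n,T(np.array(q)/1000))
  for n,c in(("top",(250,175,320,220,11)),("side",(285,175,330,220,13))):
    pts=[]
    for a in(-66,-44):
      for b in(yc-6,yc+6): pts+= [P(n,(a,b,143)),P(n,(a,b,119))]
    crop(cv2.imread(f"pics/{n}0.png"),*c,"ow"+n,pts)
E
```

```text
t 0.6 safe xy mm [-330.4  329.9] z 216.6 tool-y angle in safe 91.34 tilt [-0.002 -0.002 -1.   ] F [ 1.1 -0.5 -0.4] open 57.9 q [ 0.64  0.22  1.84 -0.    1.09 -1.11]
to (-180, -20, 219) tool delta mm [-142.1 -353.3   -2.3]
```

View pics/owtop.png

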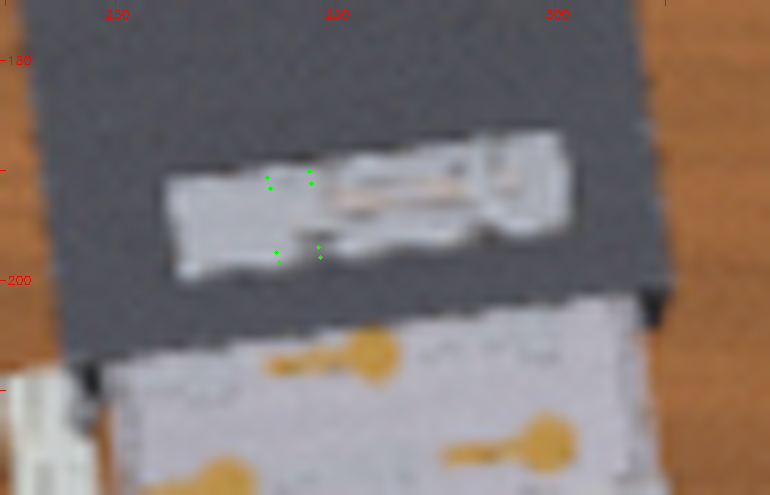

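View pics/owside.png

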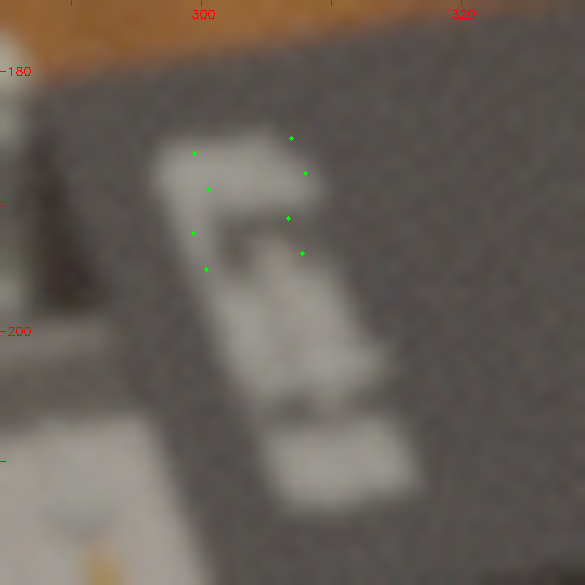

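drive_tool(series=[50,-17,-42,0,1.3,50,-17,-42,0,0,50,-17,-42,0,0,50,-17,-42,0,0,50,-17,-42,0,0])

```text
time_s: 1.1
eef_pos: [0.4719, 0.1151, 0.2162]
tool_rot: [-0.002, -0.077, 0.997, -0.001]
contact_force: [1.1, 0.8, -0.4]
opening: 0.539
```

```bash
python3 - <<'E'
from h import *
to(-180,-20,100)
E
```

```text
t 1.1 safe xy mm [-242.2  112. ] z 216.2 tool-y angle in safe 90.36 tilt [-0.003 -0.002 -1.   ] F [ 1.1  0.8 -0.4] open 50.1 q [ 0.14  0.24  1.81 -0.    1.09 -1.58]
to (-180, -20, 100) tool delta mm [ -61.8 -132.2  116.2]
```

drive_tool(series=[50,-19,-42,0,0,50,-19,-42,0,0,50,-19,-42,0,0,50,0,0,0,0,50,0,0,0,0])

```text
time_s: 1.6
eef_pos: [0.5509, -0.0111, 0.2147]
tool_rot: [-0.003, -0.074, 0.997, -0.001]
contact_force: [0.3, -0.3, -0.3]
opening: 0.539
```

```bash
python3 - <<'E'
from h import *
to(-180,-20,70)
crop(viewer.get_image("top"),200,120,340,280,3.7,"t1")
E
```

```text
t 1.6 safe xy mm [-182.7  -24.4] z 214.7 tool-y angle in safe 90.01 tilt [-0.005 -0.002 -1.   ] F [ 0.3 -0.3 -0.3] open 50.2 q [-0.1   0.36  1.65 -0.    1.14 -1.82]
to (-180, -20, 70) tool delta mm [ -3.5   4.6 144.7]
```

View pics/t1.png

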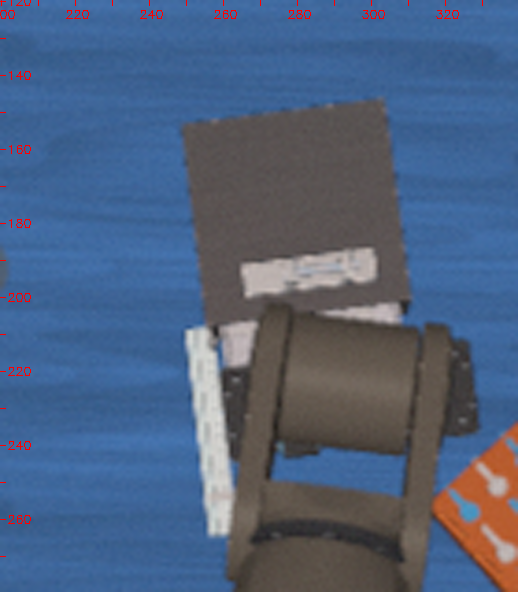

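The arm hides the tray front in the top view, but the gripper sits clear in front of the tray. I'll go down to z = 70.

drive_tool(series=[50,0,1,40,0,50,0,1,40,0,50,0,1,40,0,50,0,1,22,0,50,0,0,0,0])

```text
time_s: 2.15
eef_pos: [0.5482, -0.0015, 0.0702]
tool_rot: [-0.001, -0.078, 0.997, -0.001]
contact_force: [-0.3, -0.0, -0.0]
opening: 0.537
```

```bash
python3 - <<'E'
from h import *
to(-165,-20,70)
cv2.imwrite("pics/s2.png",viewer.get_image("side")[:,:,::-1])
crop(cv2.imread("pics/s2.png"),215,145,370,255,5,"s2c")
E
```

```text
t 2.15 safe xy mm [-184.   -14.6] z 70.2 tool-y angle in safe 90.41 tilt [-0.001 -0.002 -1.   ] F [-0.3 -0.  -0. ] open 49.9 q [-0.09  0.55  1.77 -0.    0.82 -1.81]
to (-165, -20, 70) tool delta mm [-18.9  -5.6   0.2]
```

View pics/s2c.png

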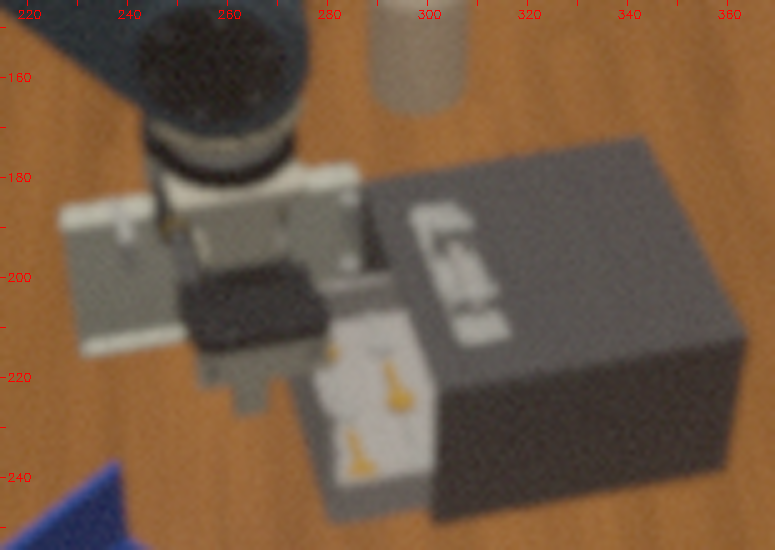

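Fingertips are down in front of the tray at about (250,225), clear of it. Now I'll push in small steps.

drive_tool(series=[50,-8,-2,0,0,50,-8,-2,0,0,50,-8,0,0,0,50,-7,0,0,0,50,-6,0,0,0])

```text
time_s: 2.7
eef_pos: [0.591, 0.0012, 0.0772]
tool_rot: [0.003, -0.078, 0.997, -0.002]
contact_force: [-1.8, 0.2, -1.6]
opening: 0.539
```

drive_tool(series=[50,-8,0,0,0,50,-8,0,0,0,50,-8,0,0,0,50,-8,0,0,0,50,-6,0,0,0])

```text
time_s: 3.2
eef_pos: [0.6314, 0.0076, 0.0773]
tool_rot: [0.002, -0.078, 0.997, -0.002]
contact_force: [-3.1, -1.9, 1.3]
opening: 0.537
```

```bash
python3 - <<'E'
from h import *
to(-97.5,-20,70)
E
```

```text
t 3.2 safe xy mm [-100.3  -17.8] z 77.3 tool-y angle in safe 90.5 tilt [ 0.005 -0.003 -1.   ] F [-3.1 -1.9  1.3] open 49.9 q [-0.06  0.66  1.54 -0.    0.94 -1.79]
to (-97.5, -20, 70) tool delta mm [-2.8 -2.2  7.3]
```

drive_tool(series=[50,-1,0,0,0,50,-1,0,0,0,50,-1,0,0,0,50,0,0,0,0,50,0,0,0,0])

```text
time_s: 3.7
eef_pos: [0.6348, 0.0082, 0.0774]
tool_rot: [0.002, -0.078, 0.997, -0.002]
contact_force: [-2.1, -0.4, -0.9]
opening: 0.539
```

```bash
python3 - <<'E'
from h import *
to(-97.5,-20,70)
cv2.imwrite("pics/s3.png",viewer.get_image("side")[:,:,::-1])
crop(cv2.imread("pics/s3.png"),215,145,370,255,5,"s3c")
E
```

```text
t 3.7 safe xy mm [-96.9 -17.8] z 77.4 tool-y angle in safe 90.49 tilt [ 0.004 -0.003 -1.   ] F [-2.1 -0.4 -0.9] open 50.1 q [-0.06  0.66  1.53 -0.    0.94 -1.78]
to (-97.5, -20, 70) tool delta mm [ 0.6 -2.2  7.4]
```

View pics/s3c.png

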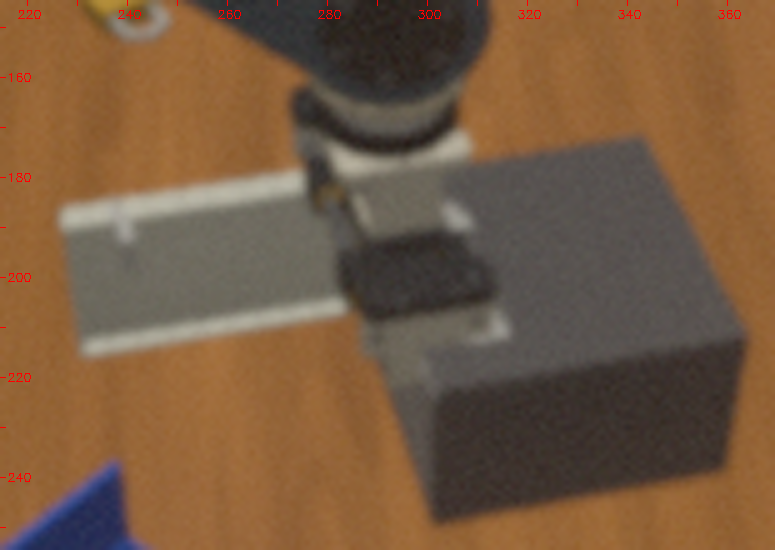

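The tray front is nearly at the mouth (edge near (300,240)), and force is still only the sliding level. I'll creep on until the fingers touch the roof edge.

drive_tool(series=[50,-1,0,0,0,50,-1,0,0,0,50,-1,0,0,0,50,0,0,0,0,50,0,0,0,0])

```text
time_s: 4.25
eef_pos: [0.6346, 0.0082, 0.0775]
tool_rot: [-0.002, -0.078, 0.997, -0.002]
contact_force: [-2.0, 0.2, -0.1]
opening: 0.539
```

```bash
python3 - <<'E'
from h import *
stat()
E
```

```text
t 4.25 safe xy mm [-97.2 -17.7] z 77.5 tool-y angle in safe 90.44 tilt [-0.003 -0.004 -1.   ] F [-2.   0.2 -0.1] open 50.2 q [-0.06  0.67  1.52 -0.    0.95 -1.78]
```

drive_tool(series=[50,-2,0,0,0,50,-2,0,0,0,50,-2,0,0,0,50,0,0,0,0,50,0,0,0,0])

```text
time_s: 4.75
eef_pos: [0.6339, 0.008, 0.0777]
tool_rot: [-0.01, -0.078, 0.997, -0.002]
contact_force: [-0.8, -0.3, -0.1]
opening: 0.538
```

```bash
python3 - <<'E'
from h import *
stat()
E
```

```text
t 4.75 safe xy mm [-97.8 -17.8] z 77.7 tool-y angle in safe 90.42 tilt [-0.02  -0.005 -1.   ] F [-0.8 -0.3 -0.1] open 50.0 q [-0.06  0.67  1.51 -0.01  0.98 -1.78]
```

The tip stopped at safe x = -97 and the tool began pivoting at the roof edge, so the tray is flush. I'll back off and check.

drive_tool(series=[50,25,0,0,0,50,35,-2,0,0,50,0,0,-40,0,50,0,0,-45,0,50,0,0,-45,0])

```text
time_s: 5.25
eef_pos: [0.5729, -0.0024, 0.2059]
tool_rot: [-0.014, -0.078, 0.997, -0.001]
contact_force: [0.8, 0.8, -0.5]
opening: 0.538
```

drive_tool(series=[0,45,0,-10,0,0,45,0,0,0,0,45,0,0,0,0,45,20,0,0,0,20,40,0,0])

```text
time_s: 5.75
eef_pos: [0.3682, 0.0235, 0.2269]
tool_rot: [-0.002, -0.077, 0.997, -0.003]
contact_force: [0.8, 0.7, -0.3]
opening: 0.155
```

```bash
python3 - <<'E'
from h import *
to(-250,185,219)
for n,c in(("side",(215,165,370,255,5)),("top",(230,140,330,280,4))):
  cv2.imwrite(f"pics/{n}4.png",viewer.get_image(n)[:,:,::-1])
  crop(cv2.imread(f"pics/{n}4.png"),*c,n+"4c")
E
```

```text
t 5.75 safe xy mm [-358.3   36.8] z 226.9 tool-y angle in safe 90.3 tilt [-0.004 -0.006 -1.   ] F [ 0.8  0.7 -0.3] open 14.4 q [-0.06 -0.    2.06 -0.01  1.09 -1.78]
to (-250, 185, 219) tool delta mm [-109.1  147.7    6.5]
```

View pics/side4c.png

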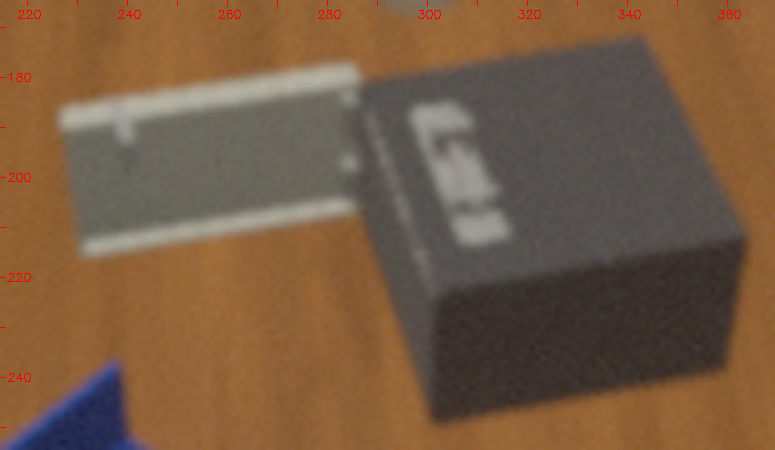

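View pics/top4c.png

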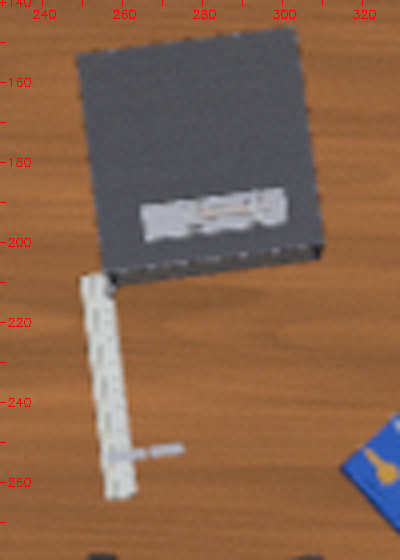

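The tray plate now lines up with the mouth (side view, edge line (288,185)–(300,220)). The door and bolt have not moved. Next I'll go to the door's outer side at height.

drive_tool(series=[0,0,45,0,0,0,-20,45,0,0,0,-40,30,0,0,0,-40,5,0,0,0,-18,0,0,0])

```text
time_s: 6.35
eef_pos: [0.471, 0.1734, 0.2293]
tool_rot: [0.004, -0.078, 0.997, -0.002]
contact_force: [-1.5, -0.5, 0.1]
opening: 0.004
```

```bash
python3 - <<'E'
from h import *
to(-240,155,72)
E
```

```text
t 6.35 safe xy mm [-234.5  169.9] z 229.3 tool-y angle in safe 90.45 tilt [ 0.009 -0.003 -1.   ] F [-1.5 -0.5  0.1] open 0.4 q [ 0.26  0.25  1.77 -0.01  1.12 -1.46]
to (-240, 155, 72) tool delta mm [  6.9 -14.1 157.3]
```

drive_tool(series=[0,2,0,40,0,0,2,0,40,0,0,1,0,40,0,0,0,0,35,0,0,0,0,0,0])

```text
time_s: 6.85
eef_pos: [0.4767, 0.1745, 0.0702]
tool_rot: [0.01, -0.079, 0.997, -0.001]
contact_force: [-0.3, -0.4, 0.3]
opening: 0.003
```

```bash
cat > door.py <<'E'
from h import *
# finger 15 (x) x 35 (y) box; contact corner for door angle th; finger centre at distance a along door
import math
for deg in range(90,-1,-10):
    t=math.radians(deg);c,s=math.cos(t),math.sin(t)
    R=np.array([[c,s],[-s,c]]); n=R@np.array([-1,0])  # outward
    sup=abs(n[0])*7.5+abs(n[1])*17.5
    q=np.array([-90,90])+R@np.array([-(18+sup),-145]);print(deg,np.round(q,1))
E
python3 door.py; python3 - <<'E'
from h import *
to(-235,135,72)
E
```

```text
90 [-235.   125.5]
80 [-239.1  100.8]
70 [-238.9   75.2]
60 [-234.    49.5]
50 [-224.4   24.5]
40 [-210.     1.4]
30 [-191.3  -19. ]
20 [-168.8  -35.6]
10 [-143.2  -47.9]
0 [-115.5  -55. ]
t 6.85 safe xy mm [-228.7  170.1] z 70.2 tool-y angle in safe 90.57 tilt [ 0.021  0.    -1.   ] F [-0.3 -0.4  0.3] open 0.3 q [ 0.26  0.48  1.89 -0.01  0.75 -1.46]
to (-235, 135, 72) tool delta mm [  6.6 -35.   -1.8]
```

drive_tool(series=[0,3,-15,-2,0,0,3,-15,-2,0,0,2,-14,-1,0,0,2,-12,0,0,0,2,-12,0,0])

```text
time_s: 7.35
eef_pos: [0.4809, 0.1048, 0.0813]
tool_rot: [0.015, -0.081, 0.997, -0.0]
contact_force: [-0.5, 1.0, -0.6]
opening: 0.006
```

```bash
python3 - <<'E'
from h import *
to(-239,75,75)
crop(viewer.get_image("side")[:,:,::-1],215,125,370,255,5,"s5c")
E
```

```text
t 7.35 safe xy mm [-234.8  100.5] z 81.3 tool-y angle in safe 90.74 tilt [ 0.03   0.002 -1.   ] F [-0.5  1.  -0.6] open 0.5 q [ 0.12  0.43  1.93 -0.    0.74 -1.61]
to (-239, 75, 75) tool delta mm [  4.7 -25.4   6.2]
```

View pics/s5c.png

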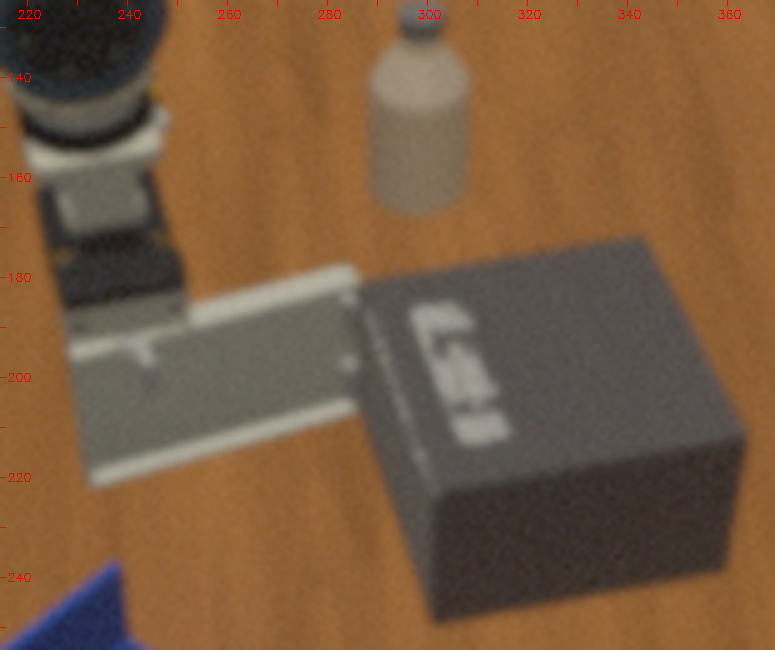

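The door is turning with the fingertip: its free edge has moved to (230,195). I'll follow the arc.

drive_tool(series=[0,2,-12,1,0,0,1,-12,1,0,0,0,-13,1,0,0,-2,-13,0,0,0,-3,-13,0,0])

```text
time_s: 7.9
eef_pos: [0.4942, 0.0378, 0.0793]
tool_rot: [0.016, -0.081, 0.997, -0.0]
contact_force: [0.2, 0.5, 0.2]
opening: 0.009
```

```bash
python3 - <<'E'
from h import *
to(-224,24.5,77)
E
```

```text
t 7.9 safe xy mm [-231.6   32.4] z 79.3 tool-y angle in safe 90.78 tilt [ 0.031  0.002 -1.   ] F [0.2 0.5 0.2] open 0.8 q [-0.02  0.44  1.93  0.    0.74 -1.76]
to (-224, 24.5, 77) tool delta mm [-7.4 -8.   2.5]
```

drive_tool(series=[0,-7,-12,0,0,0,-8,-11,0,0,0,-9,-11,0,0,0,-10,-9,0,0,0,-10,-8,0,0])

```text
time_s: 8.4
eef_pos: [0.5495, -0.0107, 0.0804]
tool_rot: [0.015, -0.08, 0.997, 0.0]
contact_force: [-0.3, 1.7, -0.5]
opening: 0.003
```

```bash
python3 - <<'E'
from h import *
to(-168,-35,77)
crop(viewer.get_image("side")[:,:,::-1],215,145,370,255,5,"s6c")
E
```

```text
t 8.4 safe xy mm [-184.1  -23.8] z 80.4 tool-y angle in safe 90.7 tilt [ 0.029  0.002 -1.   ] F [-0.3  1.7 -0.5] open 0.2 q [-0.11  0.52  1.79  0.01  0.81 -1.84]
to (-168, -35, 77) tool delta mm [-15.8 -11.4   3.9]
```

View pics/s6c.png

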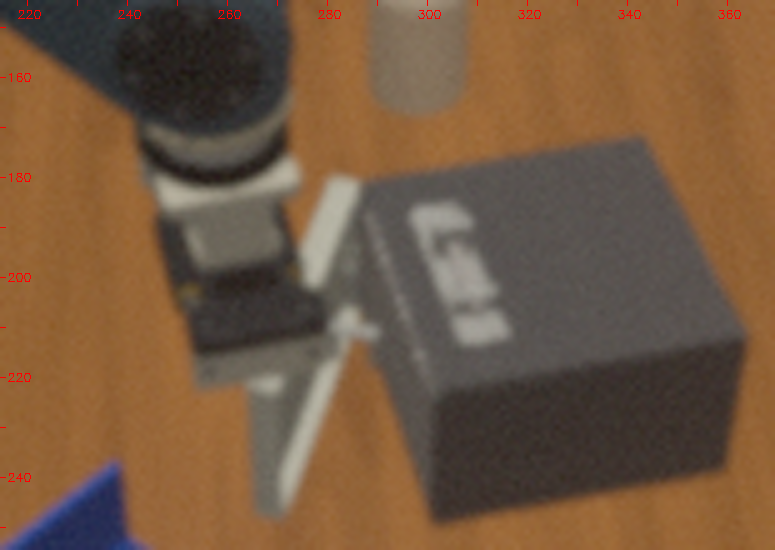

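The door is about 27° open and the staple clears the roof. I'll keep closing.

drive_tool(series=[0,-11,-8,0,0,0,-12,-7,0,0,0,-12,-5,0,0,0,-11,-4,0,0,0,-9,-3,0,0])

```text
time_s: 8.95
eef_pos: [0.6123, -0.0312, 0.0815]
tool_rot: [0.014, -0.08, 0.997, -0.0]
contact_force: [-0.3, 0.6, -1.0]
opening: 0.003
```

```bash
python3 - <<'E'
from h import *
to(-115.5,-55,77)
E
```

```text
t 8.95 safe xy mm [-125.   -53.4] z 81.5 tool-y angle in safe 90.69 tilt [ 0.028  0.002 -1.   ] F [-0.3  0.6 -1. ] open 0.3 q [-0.13  0.61  1.61  0.01  0.89 -1.87]
to (-115.5, -55, 77) tool delta mm [-9.3 -1.7  4.8]
```

drive_tool(series=[0,-4,0,0,0,0,-3,0,0,0,0,-3,0,0,0,0,-2,0,0,0,0,0,0,0,0])

```text
time_s: 9.45
eef_pos: [0.6222, -0.03, 0.0814]
tool_rot: [0.01, -0.081, 0.997, -0.0]
contact_force: [0.3, -0.8, 0.0]
opening: 0.006
```

drive_tool(series=[0,-2,0,0,0,0,-2,0,0,0,0,-2,0,0,0,0,0,0,0,0,0,0,0,0,0])

```text
time_s: 9.95
eef_pos: [0.6224, -0.0298, 0.0816]
tool_rot: [0.003, -0.081, 0.997, -0.001]
contact_force: [0.0, -0.3, 0.5]
opening: 0.005
```

```bash
python3 - <<'E'
from h import *
stat()
crop(viewer.get_image("side")[:,:,::-1],215,145,370,255,5,"s7c")
E
```

```text
t 9.95 safe xy mm [-114.8  -53.5] z 81.6 tool-y angle in safe 90.79 tilt [ 0.006 -0.001 -1.   ] F [ 0.  -0.3  0.5] open 0.5 q [-0.12  0.64  1.56  0.    0.93 -1.86]
```

View pics/s7c.png

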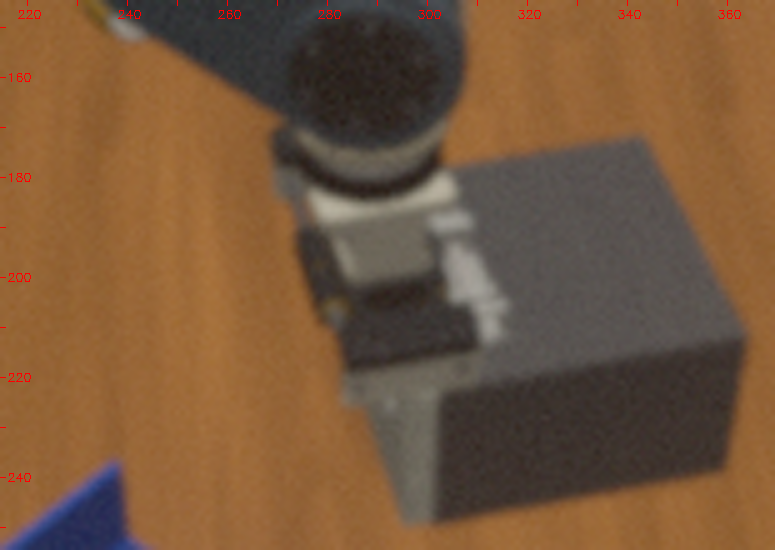

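The tip stopped at safe x = -114.8 (expected -115.5), and the door looks shut. I'll back off, rise and move to the bolt's +y side.

drive_tool(series=[0,25,0,0,0,0,10,0,-40,0,0,0,0,-45,0,0,0,30,-40,0,0,0,40,0,0])

```text
time_s: 10.5
eef_pos: [0.5756, 0.0326, 0.2096]
tool_rot: [0.004, -0.079, 0.997, -0.0]
contact_force: [0.2, 0.6, -0.2]
opening: 0.003
```

drive_tool(series=[0,-20,30,0,0,0,-30,15,0,0,0,-30,0,0,0,0,0,0,0,0,0,0,0,0,0])

```text
time_s: 11.0
eef_pos: [0.6497, 0.0977, 0.2133]
tool_rot: [0.008, -0.081, 0.997, 0.001]
contact_force: [-0.4, -0.2, -0.1]
opening: 0.007
```

```bash
python3 - <<'E'
from h import *
to(-55,62,130)
for n,c in(("side",(215,145,370,255,5)),("top",(230,140,330,280,4))):
  crop(viewer.get_image(n)[:,:,::-1],*c,n+"8c")
E
```

```text
t 11.0 safe xy mm [-68.9  68.6] z 213.3 tool-y angle in safe 90.82 tilt [ 0.015  0.003 -1.   ] F [-0.4 -0.2 -0.1] open 0.7 q [ 0.08  0.54  1.37  0.    1.21 -1.66]
to (-55, 62, 130) tool delta mm [-12.5  -6.8  83.5]
```

View pics/side8c.png

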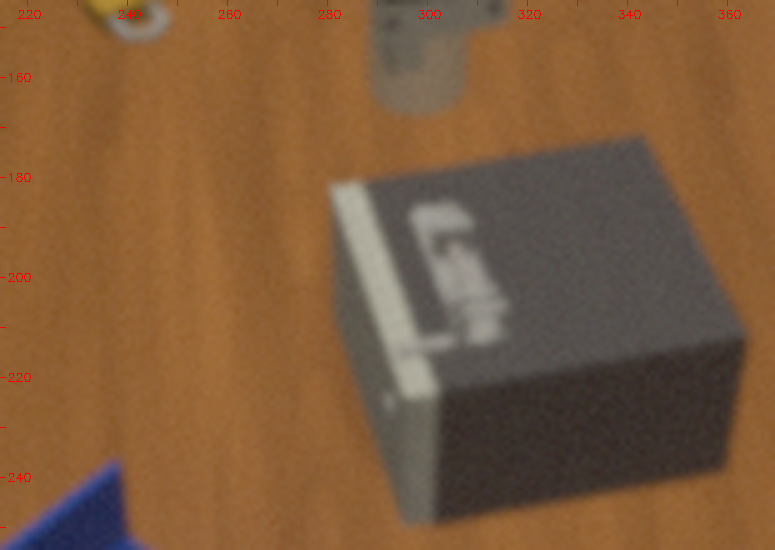

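View pics/top8c.png

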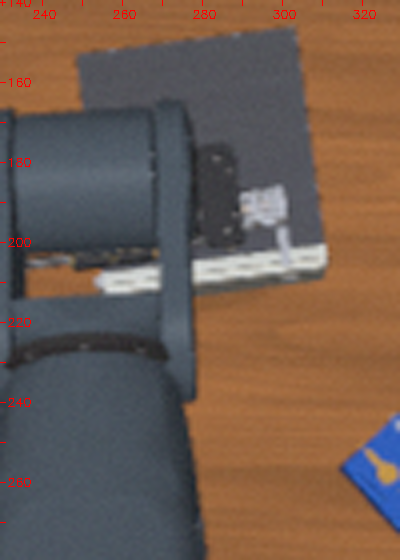

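The door is shut: the strip lies parallel along the mouth, with the staple over the roof at (300,213). I'll descend beside the tab.

drive_tool(series=[0,-6,0,25,0,0,-6,0,25,0,0,-1,0,20,0,0,0,0,10,0,0,0,0,0,0])

```text
time_s: 11.6
eef_pos: [0.6618, 0.0975, 0.1335]
tool_rot: [0.009, -0.08, 0.997, 0.001]
contact_force: [0.1, 1.0, 0.1]
opening: 0.005
```

```bash
python3 - <<'E'
from h import *
to(-55,62,129)
crop(viewer.get_image("side")[:,:,::-1],255,130,350,225,6,"s9c")
E
```

```text
t 11.6 safe xy mm [-57.   66.5] z 133.5 tool-y angle in safe 90.64 tilt [ 0.017  0.003 -1.   ] F [0.1 1.  0.1] open 0.5 q [ 0.08  0.64  1.41  0.    1.08 -1.66]
to (-55, 62, 129) tool delta mm [-1.9 -4.6  4.5]
```

View pics/s9c.png

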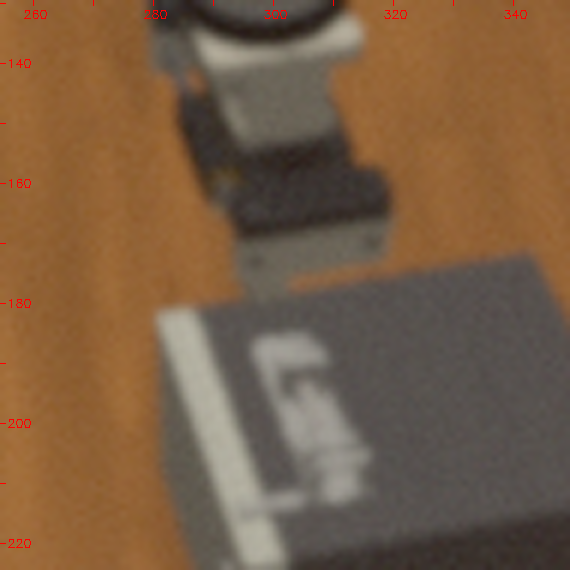

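drive_tool(series=[0,-1,0,3,0,0,0,-8,0,0,0,0,-8,0,0,0,0,-8,0,0,0,0,-6,0,0])

```text
time_s: 12.15
eef_pos: [0.6696, 0.0658, 0.1353]
tool_rot: [0.012, -0.08, 0.997, 0.001]
contact_force: [0.8, 0.6, -0.0]
opening: 0.003
```

drive_tool(series=[0,0,-6,0,0,0,0,-6,0,0,0,0,-6,0,0,0,0,-4,0,0,0,0,0,0,0])

```text
time_s: 12.65
eef_pos: [0.6735, 0.0413, 0.1356]
tool_rot: [0.012, -0.079, 0.997, 0.001]
contact_force: [-1.3, 1.5, 1.4]
opening: 0.004
```

```bash
python3 - <<'E'
from h import *
to(-55,0,130)
crop(viewer.get_image("side")[:,:,::-1],255,130,350,225,6,"s10c")
E
```

```text
t 12.65 safe xy mm [-53.7   9.3] z 135.6 tool-y angle in safe 90.58 tilt [ 0.024  0.004 -1.   ] F [-1.3  1.5  1.4] open 0.4 q [-0.01  0.65  1.39  0.    1.08 -1.74]
to (-55, 0, 130) tool delta mm [ 1.5 -9.3  5.6]
```

View pics/s10c.png

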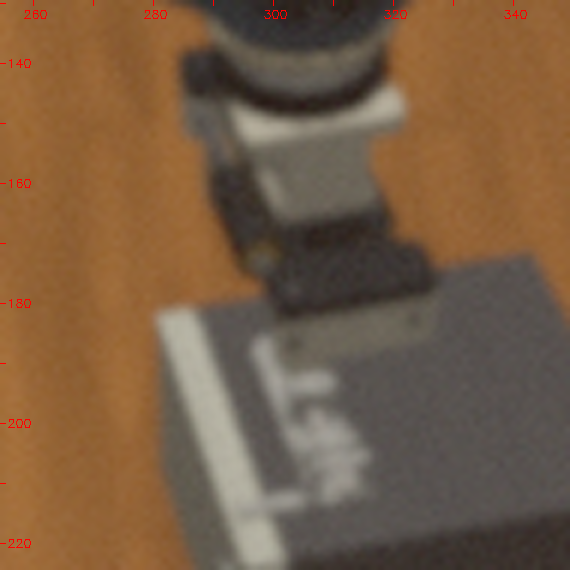

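The tab has started to slide (now near (307,193)). I'll continue a little lower.

drive_tool(series=[0,0,-5,2,0,0,0,-5,2,0,0,0,-4,1,0,0,0,-3,0,0,0,0,0,0,0])

```text
time_s: 13.2
eef_pos: [0.6769, 0.028, 0.1322]
tool_rot: [0.013, -0.08, 0.997, 0.004]
contact_force: [-0.1, 0.7, -0.3]
opening: 0.007
```

```bash
python3 - <<'E'
from h import *
to(-55,-5,130)
crop(viewer.get_image("side")[:,:,::-1],255,130,350,225,6,"s11c")
E
```

```text
t 13.2 safe xy mm [-52.4  -4.4] z 132.2 tool-y angle in safe 90.68 tilt [ 0.026  0.009 -1.   ] F [-0.1  0.7 -0.3] open 0.6 q [-0.03  0.66  1.39  0.01  1.07 -1.77]
to (-55, -5, 130) tool delta mm [ 2.7 -0.6  2.2]
```

View pics/s11c.png

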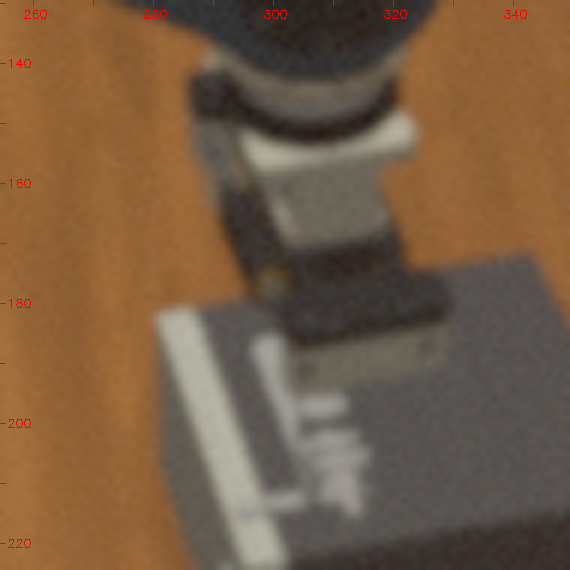

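drive_tool(series=[0,1,-4,0,0,0,1,-4,0,0,0,0,-4,0,0,0,0,0,0,0,0,0,0,0,0])

```text
time_s: 13.75
eef_pos: [0.6768, 0.0286, 0.1322]
tool_rot: [0.014, -0.082, 0.996, 0.013]
contact_force: [-0.3, -0.8, 0.4]
opening: 0.004
```

```bash
python3 - <<'E'
from h import *
to(-55,-5,130)
E
```

```text
t 13.75 safe xy mm [-52.3  -3.8] z 132.2 tool-y angle in safe 90.87 tilt [ 0.027  0.028 -0.999] F [-0.3 -0.8  0.4] open 0.4 q [-0.04  0.66  1.39  0.03  1.07 -1.79]
to (-55, -5, 130) tool delta mm [ 2.7 -1.2  2.1]
```

It's a hard stop: no advance, and the tool only tilts. I'll retreat and check that it is the bolt's home position and not a snag.

drive_tool(series=[0,0,15,0,0,0,0,25,0,0,0,0,0,-40,0,0,0,0,-45,0,0,40,20,-10,0])

```text
time_s: 14.25
eef_pos: [0.6254, 0.0802, 0.2269]
tool_rot: [0.012, -0.08, 0.997, 0.011]
contact_force: [0.5, 0.4, 0.9]
opening: 0.004
```

drive_tool(series=[0,45,15,0,0,0,45,15,0,0,0,45,15,0,0,0,45,15,0,0,0,45,0,0,0])

```text
time_s: 14.75
eef_pos: [0.3856, 0.1065, 0.2225]
tool_rot: [0.016, -0.08, 0.997, 0.01]
contact_force: [-0.5, -1.5, -0.0]
opening: 0.005
```

```bash
python3 - <<'E'
from h import *
stat()
P=lambda n,q:w2px(n,T(np.array(q)/1000))
for n,c in(("side",(270,165,345,230,10)),("top",(245,175,325,225,9))):
  im=viewer.get_image(n)[:,:,::-1].copy();cv2.imwrite(f"pics/{n}12.png",im)
  crop(im,*c,n+"12c")
E
```

```text
t 14.75 safe xy mm [-328.9  116.3] z 222.5 tool-y angle in safe 90.72 tilt [ 0.029  0.023 -0.999] F [-0.5 -1.5 -0. ] open 0.5 q [ 0.14  0.05  2.02  0.02  1.04 -1.6 ]
```

View pics/side12c.png

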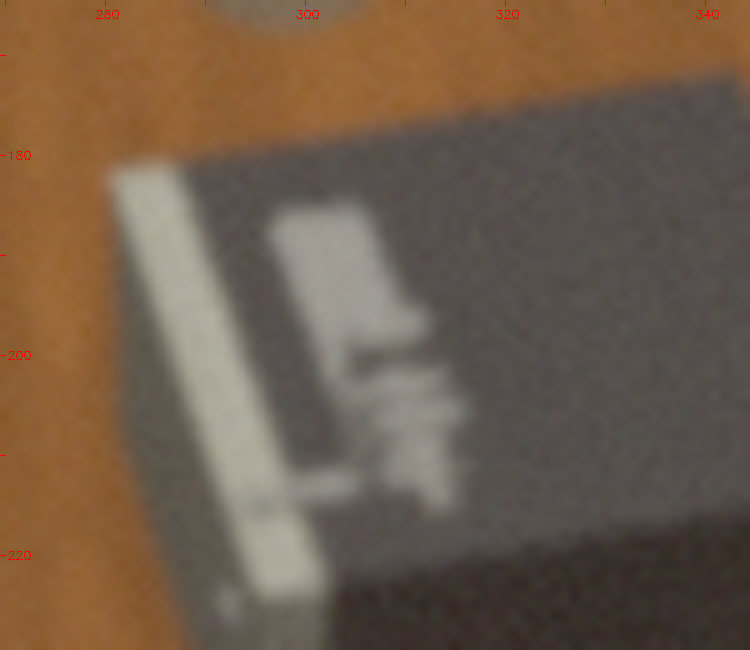

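View pics/top12c.png

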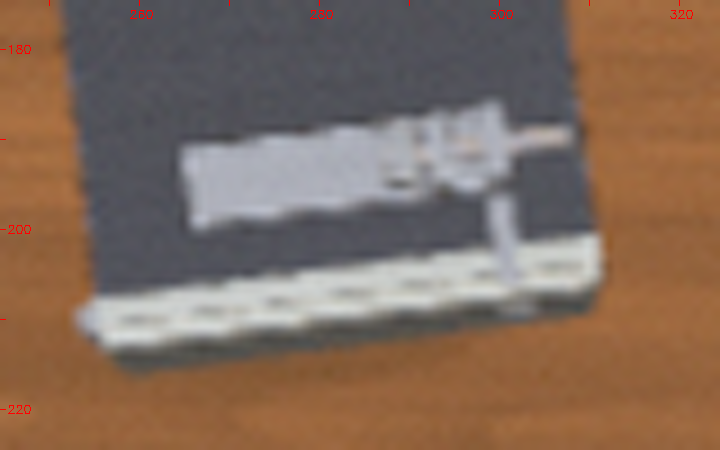

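The rod end now shows past the staple at (308,190) in the top view. I'll measure the tab travel.

```bash
python3 - <<'E'
from h import *
a=cv2.cvtColor(cv2.imread("pics/side0.png"),6);b=cv2.cvtColor(cv2.imread("pics/side12.png"),6)
print("tab top near edge side, before/after",inv(px2w("side",309,191,.143)),inv(px2w("side",312.3,198,.143)))
print("rod tip",inv(px2w("top",308,190,.129)),"staple",inv(px2w("top",301,200,.139)))
# template match of tab patch
for n,A,(x0,y0,x1,y1) in(("side",a,(300,183,311,194)),("top",cv2.cvtColor(cv2.imread("pics/top0.png"),6),(273,188,282,198))):
    B=cv2.cvtColor(cv2.imread(f"pics/{n}12.png"),6)
    s=4;t=cv2.resize(A[y0:y1,x0:x1],None,fx=s,fy=s,interpolation=2);R=cv2.resize(B[175:225,250:330],None,fx=s,fy=s,interpolation=2)
    m=cv2.matchTemplate(R,t,cv2.TM_CCOEFF_NORMED);_,v,_,l=cv2.minMaxLoc(m);u=np.array(l)/s+[250,175];print(n,v,u,"travel",inv(px2w(n,*u,.14))-inv(px2w(n,x0,y0,.14)))
# door angle: outer top edge
print("door outer edge", inv(px2w("side",280.5,182,.114)),inv(px2w("side",295.5,224,.114)), inv(px2w("top",256.5,213.5,.114)),inv(px2w("top",310.5,205.5,.114)))
E
```

```text
tab top near edge side, before/after [-44.7  -3.4] [-43.4 -33.3]
rod tip [-53.5 -85.9] staple [-83.7 -59.5]
side 0.783871591091156 [307.5 199.5] travel [  3.1 -72. ]
top 0.9294087886810303 [273.25 188.  ] travel [-0.1 -0.7]
door outer edge [-108.1   85.3] [-106.   -92.5] [-106.5   86.3] [-102.1  -88.3]
```

View pics/side12.png

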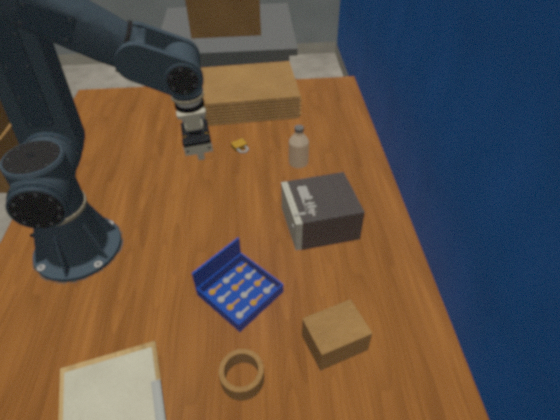

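View pics/top12.png

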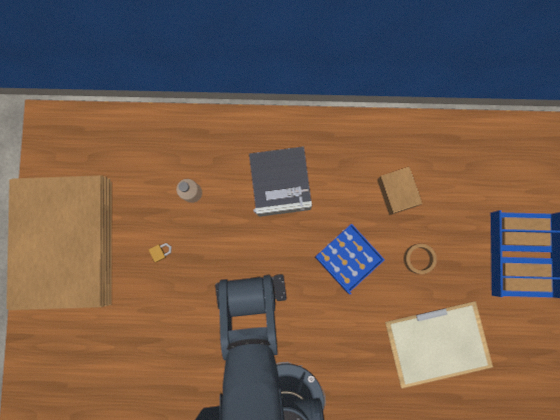

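```bash
python3 - <<'E'
from h import *
P=lambda n,q:w2px(n,T(np.array(q)/1000))
for d in(30,35,40):
  print(d,P("side",(-55,12-d,143))-P("side",(-55,12,143)),P("top",(-55,12-d,143))-P("top",(-55,12,143)))
# compare before / after, with tab outline pts: before yc=13, after yc=13-38
def pts(n,yc): return [P(n,(a,b,z)) for a in(-66,-44) for b in(yc-6,yc+6) for z in(143,119)]
out=[]
for n,c in(("side",(290,178,322,220,11)),("top",(260,180,312,205,11))):
  for k,yc in((0,12),(12,-26)):
    crop(cv2.imread(f"pics/{n}{k}.png"),*c,"x",pts(n,yc)); out.append(cv2.imread("pics/x.png"))
cv2.imwrite("pics/cmpside.png",np.hstack(out[:2]));cv2.imwrite("pics/cmptop.png",np.vstack(out[2:]))
E
```

```text
30 [2.73054136 6.98254588] [ 9.44298369 -1.16019155]
35 [3.19474689 8.16961321] [11.01679946 -1.35355498]
40 [3.66161659 9.36349334] [12.59061098 -1.54691789]
```

View pics/cmpside.png

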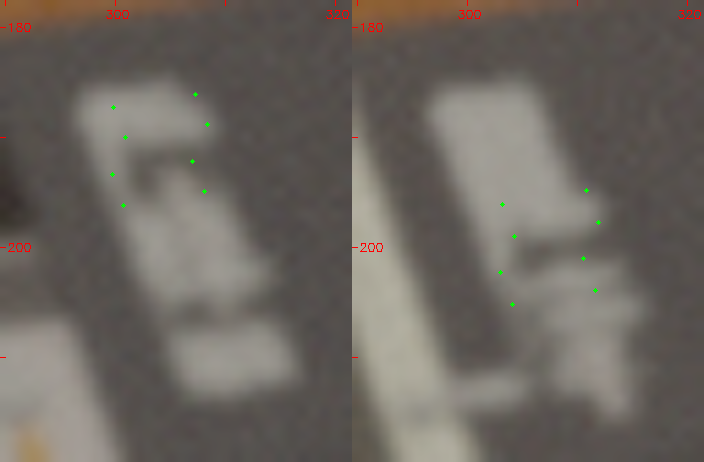

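View pics/cmptop.png

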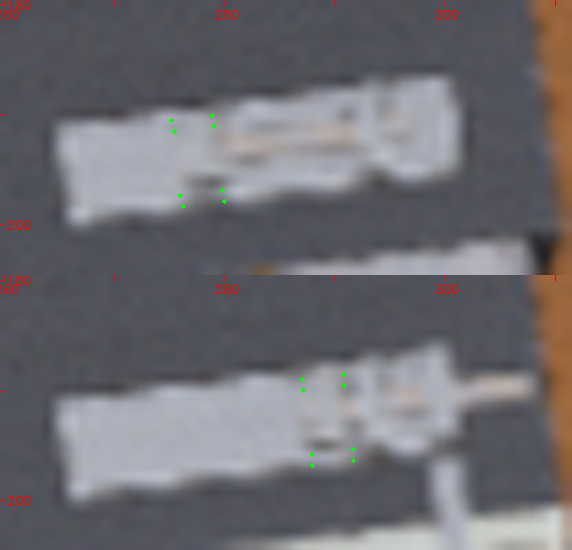

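Overlays give a travel of about 34–38 mm plus the unknown 0–5 mm start. That fits home, but with only a few mm of certainty. There is plenty of time, so I'll push once more, a little harder, to confirm the stop.

drive_tool(series=[0,-45,-10,0,0,0,-45,-10,0,0,0,-45,-10,0,0,0,-45,-10,0,0,0,-45,-10,0,0])

```text
time_s: 15.35
eef_pos: [0.6177, 0.0932, 0.2299]
tool_rot: [0.016, -0.081, 0.997, 0.009]
contact_force: [-0.2, 0.1, -0.4]
opening: 0.003
```

drive_tool(series=[0,-35,-5,0,0,0,0,0,0,0,0,0,0,0,0,0,0,0,0,0,0,0,0,0,0])

```text
time_s: 15.85
eef_pos: [0.6584, 0.0939, 0.2281]
tool_rot: [0.016, -0.08, 0.997, 0.008]
contact_force: [-0.0, -0.4, 0.3]
opening: 0.006
```

```bash
python3 - <<'E'
from h import *
to(-55,40,130)
E
```

```text
t 15.85 safe xy mm [-60.9  63.5] z 228.1 tool-y angle in safe 90.69 tilt [ 0.031  0.019 -0.999] F [-0.  -0.4  0.3] open 0.6 q [ 0.06  0.54  1.34  0.02  1.23 -1.67]
to (-55, 40, 130) tool delta mm [ -2.3 -24.9  97.9]
```

drive_tool(series=[0,0,-8,30,0,0,0,-8,30,0,0,0,-4,28,0,0,0,0,10,0,0,0,0,0,0])

```text
time_s: 16.35
eef_pos: [0.6634, 0.0765, 0.1313]
tool_rot: [0.019, -0.081, 0.997, 0.008]
contact_force: [-0.1, 0.2, 0.7]
opening: 0.005
```

```bash
python3 - <<'E'
from h import *
to(-55,0,130)
E
```

```text
t 16.35 safe xy mm [-58.5  45.6] z 131.3 tool-y angle in safe 90.76 tilt [ 0.036  0.019 -0.999] F [-0.1  0.2  0.7] open 0.5 q [ 0.04  0.63  1.43  0.02  1.04 -1.7 ]
to (-55, 0, 130) tool delta mm [ -2.8 -45.6   0.8]
```

drive_tool(series=[0,-1,-12,0,0,0,-1,-12,0,0,0,0,-10,0,0,0,0,-8,0,0,0,0,0,0,0])

```text
time_s: 16.85
eef_pos: [0.6748, 0.0316, 0.1364]
tool_rot: [0.022, -0.081, 0.996, 0.008]
contact_force: [-0.5, 0.3, -0.3]
opening: 0.004
```

```bash
python3 - <<'E'
from h import *
stat()
E
```

```text
t 16.85 safe xy mm [-53.9  -0.5] z 136.4 tool-y angle in safe 90.77 tilt [ 0.043  0.019 -0.999] F [-0.5  0.3 -0.3] open 0.4 q [-0.03  0.64  1.41  0.02  1.05 -1.77]
```

drive_tool(series=[0,0,-9,0,0,0,0,-9,0,0,0,0,-9,0,0,0,0,-9,0,0,0,0,-9,0,0])

```text
time_s: 17.35
eef_pos: [0.6782, 0.0192, 0.1407]
tool_rot: [0.02, -0.082, 0.996, 0.035]
contact_force: [-8.9, 39.6, 14.8]
opening: 0.006
```

```bash
python3 - <<'E'
from h import *
stat()
E
```

```text
t 17.35 safe xy mm [-52.4 -13.3] z 140.7 tool-y angle in safe 91.01 tilt [ 0.034  0.073 -0.997] F [-8.9 39.6 14.8] open 0.6 q [-0.07  0.64  1.39  0.09  1.08 -1.85]
```

The tip got to -13 at 40 N, further than before. I'll back off and look.

drive_tool(series=[0,0,15,0,0,0,0,25,0,0,0,0,0,-40,0,0,0,0,-45,0,0,40,20,-10,0])

```text
time_s: 17.85
eef_pos: [0.6266, 0.0675, 0.2394]
tool_rot: [0.019, -0.083, 0.996, 0.036]
contact_force: [-0.1, 0.4, 1.3]
opening: 0.005
```

drive_tool(series=[0,45,15,0,0,0,45,15,0,0,0,45,15,0,0,0,45,15,0,0,0,45,0,0,0])

```text
time_s: 18.35
eef_pos: [0.3879, 0.0903, 0.2348]
tool_rot: [0.023, -0.084, 0.996, 0.036]
contact_force: [0.7, 0.5, -0.2]
opening: 0.007
```

```bash
python3 - <<'E'
from h import *
stat()
out=[]
for n,c in(("side",(290,178,322,220,11)),("top",(260,180,312,205,11))):
  cv2.imwrite(f"pics/{n}13.png",viewer.get_image(n)[:,:,::-1])
  for k in(12,13):
    crop(cv2.imread(f"pics/{n}{k}.png"),*c,"x"); out.append(cv2.imread("pics/x.png"))
cv2.imwrite("pics/cmpside2.png",np.hstack(out[:2]));cv2.imwrite("pics/cmptop2.png",np.vstack(out[2:]))
E
```

```text
t 18.35 safe xy mm [-328.9  100. ] z 234.8 tool-y angle in safe 91.24 tilt [ 0.039  0.075 -0.996] F [ 0.7  0.5 -0.2] open 0.6 q [ 0.06  0.02  2.02  0.08  1.06 -1.72]
```

View pics/cmpside2.png

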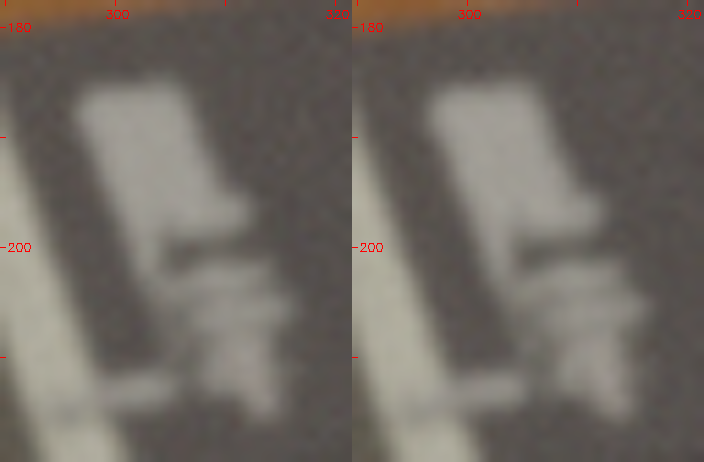

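View pics/cmptop2.png

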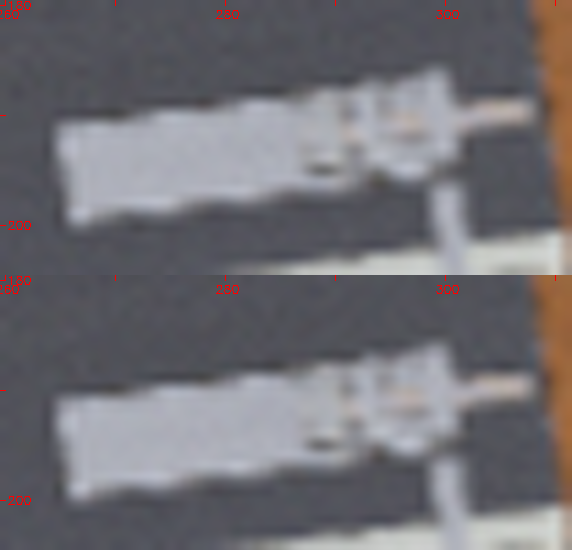

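The bolt is in exactly the same place before and after the 40 N push, so it is hard against its stop. The door and staple are unchanged and the arm is clear. Handing in.

```bash
python3 - <<'E'
from h import *
for n in("side","top"):
    a=cv2.imread(f"pics/{n}0.png").astype(int);b=cv2.imread(f"pics/{n}13.png").astype(int)
    d=np.abs(a-b).max(2)
    R={"top":{"padlock":(145,238,178,266),"bottle":(172,175,204,205),"tape":(402,240,440,278),"carton":(376,162,424,216),"blue":(312,222,386,294)},"side":{"tape":(214,346,270,400),"carton":(300,300,372,366),"blue":(190,240,285,330),"bottle":(285,124,312,170),"padlock":(228,136,252,156)}}[n]
    for k,(x0,y0,x1,y1) in R.items(): print(n,k,round(d[y0:y1,x0:x1].mean(),1),np.percentile(d[y0:y1,x0:x1],98))
print(arm.job_done())
E
```

```text
side tape 4.3 9.0
side carton 4.2 9.0
side blue 4.6 10.0
side bottle 4.0 8.0
side padlock 4.3 9.0
top padlock 3.2 7.0
top bottle 3.1 7.0
top tape 3.2 7.139999999999873
top carton 3.2 7.0
top blue 3.4 8.0
the job is handed in; nothing more can be done
None
```

I pushed the tray in until it was flush, swung the door shut, and slid the bolt through the staple to its stop. All of it was done with the fingertips, in the order asked, in about 18.5 s. The job is handed in, and no verdict was reported.

**Last checks:**
- **Tray:** its front stopped about 0.6 mm inside the mouth plane, where the fingers met the roof edge. The pictures taken before the door was closed show it flush.
- **Door:** it was pushed to its stop, and its strip lies parallel along the mouth in both views. The fingertip stopped at x = -114.8 mm (safe axes), against -115.5 expected for a shut door.
- **Bolt:** the rod shows beyond the staple.
- **Other things on the bench:** the padlock, tape, bottle, carton and blue lookalike tray show no change beyond image noise between the first and last pictures.
- **Arm:** it is clear of everything.

**What disagreed:**
- **Bolt travel:** the overlays and the notch in the rail give about 34–38 mm, and one rougher edge reading gave 30 mm. With the unknown start of 0–5 mm, the overlays fit the full 40 mm but do not prove it.
- **Second bolt push:** to check the stop I pushed again, to about 40 N along the bolt. The measured tip went about 9 mm further than the first time, but the bolt did not move in either picture. I put that down to the fingers and arm giving way.
- **Template match:** an automatic match for the tab's travel gave nonsense values, so I did not use it.

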